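# Shut the tool cupboard and bolt it

### The job

Push the door of the small green cupboard shut, then push the knob of its barrel bolt along the slot until the bolt is fully home in the keeper, and press the knob down into the side notch as far as it goes, so that the bolt cannot slide back. Use only the fingertips or the outside of the fingers, never pinch or grip the knob; do not shove, tip or lift the cupboard, and leave the other things on the bench where they are.

Things in the scene. Friction and masses are not known exactly. Their poses are not given: they have to be found in the camera images.
- cupboard: small plywood cupboard, green front, 130 mm deep (x), 280 wide (y), 235 high, 8 kg, loose on a 3 mm black mat. Origin: centre of its underside; z up. Its front is its -x side (plane x = -65 mm in its frame); +y is the left of somebody facing the front. The green door lies flush in the front plane, is hinged at the right (-y) and opens toward -x
- door (a joint): angle of the door about its upright hinge, rad: 0 is shut, grows as it opens (up to 1.3). It stays where it is left and takes about 1 N at its free edge to move
- door_hinge (a point): point on the door's upright hinge axis (3 mm ahead of the front plane) level with the door's top edge. The door reaches from 2 to 206 mm from this axis, is 198 mm high, 16 mm thick, its outer face 3 mm behind the axis; its top edge is 17 mm below the cupboard's top
- door_free_edge (a point): upper corner of the door's outer face at its free (latch) edge, 206 mm from the hinge axis; it moves with the door. Shut, it lies in the cupboard's front plane
- bolt (a joint): travel of the steel barrel bolt on the outside of the door, m: 0 withdrawn, 0.045 fully home in the keeper (end stop). Slides level along the door, away from the hinge; needs 2.5 N, stays where left. Axis 16.5 mm ahead of the door's face, 19 mm below its top; barrel 25 mm thick, 64 to 186 mm from the hinge. With the door over 6 mm ajar the rod meets the keeper's outside
- knob (a joint): turn of the bolt's knob about the rod axis, rad: 0 in the long run of the L-shaped slot, pointing out of the door and 30 degrees up; 1.22 at the end of the notch, pointing out and 40 degrees down. Turns only with the bolt within 2 mm of fully home; then it keeps the bolt from sliding back. Needs about 1.5 N at the ball, stays where left
- knob_ball (a point): centre of the black ball, 18 mm in diameter, at the end of the knob, 37 mm from the rod axis on an 8 mm stem that stands in the slot; moves with door, bolt and knob. The stem is 100 mm from the hinge axis with the bolt withdrawn, 145 mm with it home
- keeper (a point): centre of the steel keeper (staple, 22 mm wide, 28 mm high, standing 35 mm out of the cupboard's front plane) on the frame beside the door's free edge, on the axis of the bolt when the door is shut
- tape_roll: bystander: a roll of brown paper tape lying flat, 74 mm across, 25 mm high; origin at the centre of its underside
- oil_can: bystander: a small red oil can, 64 mm across, 140 mm high to its spout; origin at the centre of its underside
- screwdriver_red: bystander: a screwdriver with a red handle, 216 mm long, 28 mm high; origin at the centre of its underside
- spring_clamp: bystander: an orange spring clamp, 100 x 55 x 16 mm; origin at the centre of its underside
- brass_knob: bystander: a turned brass furniture knob standing on its foot, 35 mm across, 37 mm high; origin at the centre of its underside

How it is judged:
By the outcome, as a careful person would: the job done as asked, in the order asked, and still so for the second after the job is handed in, with the robot touching nothing.
It also fails if it takes over 56 s, if anything falls off the work surface, if the arm or the gripper's body presses on something with over 40 N, if the wrist force passes 120 N, or if a joint passes its speed limit or range.

### The arm

A 7-joint arm with a two-finger parallel gripper is mounted at the origin on the work surface; the furniture and walls round the work are solid. World frame = base frame: x ahead of the robot, y to its left, z up, the work surface at z = 0. Lengths are in m, angles in rad, forces in N, time in s.
With the tool pointing down it reaches from about 0.425 to 0.925 m from the base axis. Payload 6.8 kg.
Tool frame: the origin (TCP) lies midway between the tips of the shut fingers; the grasp point (between the pads) lies 19 mm behind it; z points along the fingers, y is the line along which they close (so a half turn about z gives the same grasp; the last joint's range is limited). The gripper opens to 85 mm and grips with 20 to 120 N. Pads are 22 mm wide; open, the fingers measure 114 mm over their backs; the gripper's body (76 mm by 85 mm) begins 54 mm behind the grasp point. The pads swing forward as they close: fully open they stand 13 mm farther back than shut.
Start: joints at [1.025, 0.477, 0.022, 1.555, -0.011, 1.109, -0.083], TCP at [0.286, -0.611, 0.198] pointing down, gripper open.
Joint ranges: [-2.96, 2.96], [-0.34, 2.1], [-1.41, 1.46], [0.24, 2.44], [-1.37, 4.51], [0.17, 1.92], [-2.96, 2.96]. Speed limits (rad/s): [2.39, 2.39, 3.14, 3.14, 3.14, 3.14, 3.14].

### API

Orientations are given as a unit quaternion [w, x, y, z].
In Python, from station import bot gives the robot as it stands.
- The arm moves only by the tool jog_arm, never from a script. Its argument "rows" is a list of rows, each an object of numbers: "fingers": the finger opening in mm, from 0 to 85.4; "x", "y", "z": the shift along the tool's x, y, z in mm; "ax", "ay", "az": the turn, a rotation vector about the tool's x, y, z in degrees. A call has exactly 8 rows; each row shifts and turns the commanded pose from where the row before left it, along the tool's axes as they then stand; what a row does not reach is not made up. A row lasts 1/10 s, in which the tool goes at most 50 mm and 8.59 degrees, less where a joint would pass 70% of its speed; a pose out of reach is approached as far as the arm can. A call with a gripper value outside its range is refused whole. The fingers move at their own pace and stop on an object; "force" is the grip in N (left out, the last holds). Time passes only in rows, so rows that do not move let the fingers close, or fill a call up. It gives the time, the measured TCP pose, the force, the opening and the grip force at its end, in the units of the state.
- bot.get_obs(): the state, without advancing time (a new reading comes with each control period).
- bot.read_camera(name): name is "scene" or "top"; returns a dict with "pixels" (480x640x3 uint8, red, green, blue), "vertical_fov" (degrees; the focal length in pixels is half the picture's height over the tangent of half this angle, whatever the lens; pixels are square), "cx", "cy" (the principal point, pixels), "dist_coeffs" ([k1, k2, p1, p2, k3] as OpenCV has them; the pictures are not rectified), "world_from_camera" (4x4, takes a point from camera to world coordinates). Camera axes: x right, y down, z forward; pixel columns grow to the right and rows downward; lengths in m; the calibration is good to about 2 mm. A picture is of the moment at which its call begins. There is no depth.
- bot.hand_in(): hands the job in; it is judged then, once.
The state is a dict: "t": time; "q": joint angles; "joint_vel": joint speeds; "joint_torque": joint torques, N m; "eef_pos": TCP position; "tool_rot": TCP orientation; "contact_force": force on the tool from outside, world axes, zero at the start; "torque": the same for the moment, N m; "gripper_width": opening from 0.0 (shut) to 1.0 (fully open); "grasp_force": force on a finger pad.
Only numpy, scipy, OpenCV 4.12 (cv2) and the standard library are available. Lean on these libraries where they do the work, as an engineer would, in place of code of your own. Each camera call takes 0.05 s, during which the arm holds its last target. There are 200 camera calls.

## Working session

There is one attempt and no reset: what is moved stays moved. The work goes in short steps, Python scripts to look and compute and a tool call to move; the robot and the scene stay as the last step left them, time stands still between calls to the robot, and variables do not carry over. Pictures are saved under pics/ and viewed, at most 12 in all, crops included, and the job is handed in when it is done.

Besides the shell and the picture viewer there is one more tool, called as name([rows], argument=value, ...), one row to a line, values as JSON. jog_arm: Moves the arm, as the interface text tells. Its arguments: {"type":"object","properties":{"rows":{"type":"array","items":{"type":"object","properties":{"fingers":{"type":"number"},"x":{"type":"number"},"y":{"type":"number"},"z":{"type":"number"},"ax":{"type":"number"},"ay":{"type":"number"},"az":{"type":"number"}}}},"force":{"type":"number"}},"required":["rows"]}

```bash
ls; mkdir -p pics; cat > h.py <<'E'
import numpy as np, cv2, pickle
from station import bot
def cam(n):
    c=bot.read_camera(n); f=240/np.tan(np.radians(c["vertical_fov"])/2)
    c["K"]=np.array([[f,0,c["cx"]],[0,f,c["cy"]],[0,0,1.]]); c["D"]=np.array(c["dist_coeffs"],float); c["T"]=np.array(c["world_from_camera"]); return c
def snap(n,fn):
    c=cam(n); cv2.imwrite("pics/"+fn+".png",cv2.cvtColor(c["pixels"],cv2.COLOR_RGB2BGR)); pickle.dump(c,open("pics/"+fn+".pkl","wb")); return c
def ld(fn): return pickle.load(open("pics/"+fn+".pkl","rb"))
def ray(c,uv):
    p=cv2.undistortPoints(np.array([[uv]],float),c["K"],c["D"])[0,0]
    return c["T"][:3,3], c["T"][:3,:3]@np.array([p[0],p[1],1])
def atz(c,uv,z):
    o,d=ray(c,uv); return o+d*(z-o[2])/d[2]
def proj(c,P):
    Ti=np.linalg.inv(c["T"]); P=np.atleast_2d(P)@Ti[:3,:3].T+Ti[:3,3]
    return cv2.projectPoints(P,np.zeros(3),np.zeros(3),c["K"],c["D"])[0][:,0]
E
python3 - <<'E'
from h import *
for n in("scene","top"):
    c=snap(n,n+"0"); print(n,c["K"][0,0],c["T"].round(3).tolist(),c["D"])
o=bot.get_obs(); print({k:np.round(v,3).tolist() for k,v in o.items()})
E
```

```text
pics
scene 526.0030331140358 [[-0.869, -0.345, 0.355, 0.085], [-0.495, 0.574, -0.652, 0.83], [0.021, -0.742, -0.67, 0.882], [0.0, 0.0, 0.0, 1.0]] [0.01268553 0.         0.         0.         0.        ]
top 582.4371815133378 [[0.011, -0.992, 0.125, 0.254], [-1.0, -0.013, -0.013, 0.146], [0.015, -0.124, -0.992, 1.65], [0.0, 0.0, 0.0, 1.0]] [-0.14098318  0.          0.          0.          0.        ]
{'t': 0.1, 'q': [1.025, 0.478, 0.022, 1.556, -0.011, 1.109, -0.083], 'joint_vel': [0.0, -0.002, 0.001, -0.004, 0.001, -0.001, 0.001], 'joint_torque': [0.005, -59.777, 1.614, -28.196, 0.013, 0.005, -0.0], 'eef_pos': [0.286, -0.611, 0.197], 'tool_rot': [-0.001, 0.976, 0.217, -0.0], 'contact_force': [0.099, 0.194, 0.009], 'torque': [-0.012, -0.035, 0.034], 'grasp_force': 0.0, 'gripper_width': 0.999}
```

View pics/scene0.png

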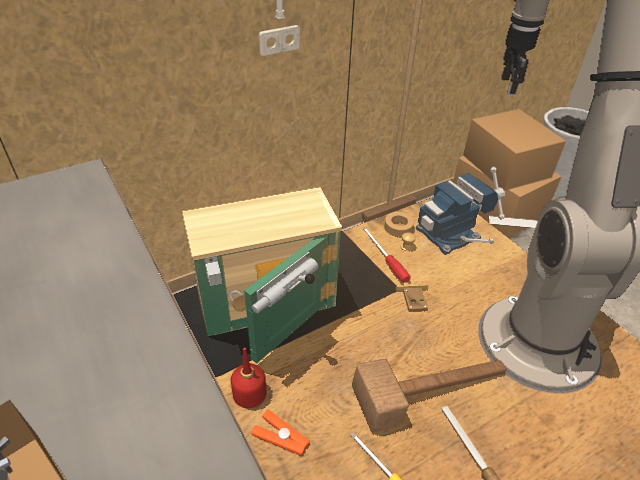

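View pics/top0.png

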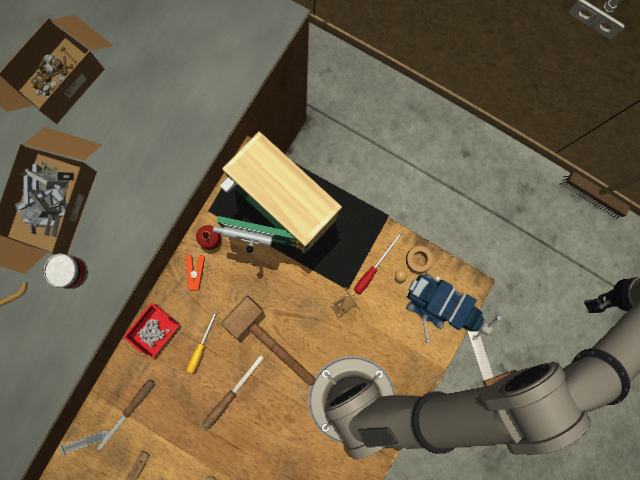

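The scene view shows the cupboard at about (265,270) with its door roughly half open; the hinge is on the right (330,270), the bolt at (290,285) and the keeper at (212,270). The oil can is at (248,385). In the top view the cupboard top is at (282,190) and the ball is near (250,247).

```bash
python3 - <<'E'
from h import *
a=cv2.imread("pics/scene0.png")[180:365,170:350]; cv2.imwrite("pics/c1.png",cv2.resize(a,None,fx=3.2,fy=3.2,interpolation=cv2.INTER_CUBIC))
a=cv2.imread("pics/top0.png")[125:275,190:350]; cv2.imwrite("pics/c2.png",cv2.resize(a,None,fx=4,fy=4,interpolation=cv2.INTER_CUBIC))
E
```

```text
(no output)
```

View pics/c1.png

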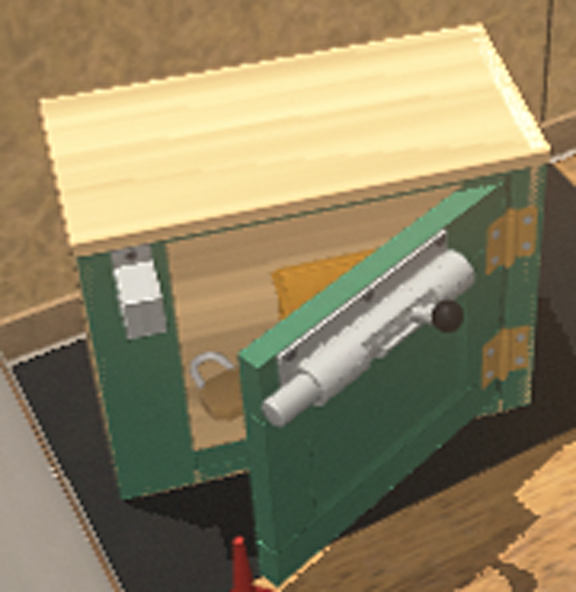

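View pics/c2.png

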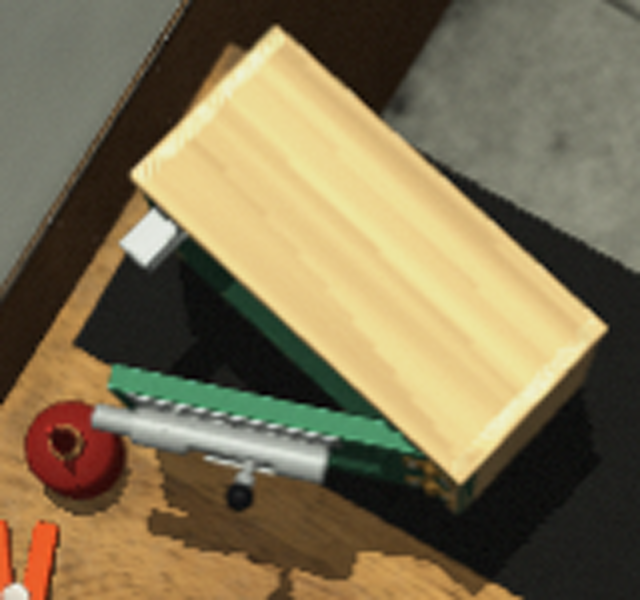

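```bash
cat > fit.py <<'E'
from h import *
from scipy.optimize import least_squares
def R(a): return np.array([[np.cos(a),-np.sin(a),0],[np.sin(a),np.cos(a),0],[0,0,1]])
# in cupboard frame; hinge axis at x=-.068, y=yh
H=235
def door_pt(th,yh,r,out,dz):  # r along door from hinge, out = outward from door FACE, dz below door top (z=218)
    d=np.array([-np.sin(th),np.cos(th),0]); n=np.array([-np.cos(th),-np.sin(th),0])
    # face 3 mm behind axis
    return np.array([-.068,yh,.218])+r*d+(out-.003)*n-np.array([0,0,dz])
def W(p,P): return R(p[2])@P+np.array([p[0],p[1],.003])
def ballp(th,yh,b,k):
    return door_pt(th,yh,.100+b,.0165+.037*np.cos(np.radians(30)-k),.019-.037*np.sin(np.radians(30)-k))
E
cat > f1.py <<'E'
from fit import *
cs,ct=ld("scene0"),ld("top0")
s=lambda u,v:(u/3.2+170,v/3.2+180)
t=lambda u,v:(u/4+190,v/4+125)
top=[(.065,.14),(.065,-.14),(-.065,-.14),(-.065,.14)]
su=[s(42,100),s(480,27),s(549,152),s(77,247)]
tu=[t(278,27),t(607,327),t(460,485),t(132,175)]
def preds(p):
    th,yh=p[3],p[4]
    C=[W(p,np.array([*q,.235])) for q in top]
    B=W(p,ballp(th,yh,p[5],0)); F=W(p,door_pt(th,yh,.206,0,0)); 
    rod=None
    return np.vstack([proj(cs,np.array(C+[B,F])),proj(ct,np.array(C+[B,F]))])
ob=np.array(su+[s(447,315),s(266,372)]+tu+[t(239,496),t(110,387)])
f=lambda p:np.concatenate([(preds(p)-ob).ravel(),[(p[4]+.1)/.002*0]])
r=least_squares(f,[.75,.25,-.7,.6,-.1,0],x_scale=[.1,.1,.3,.3,.05,.02],loss="soft_l1")
print(r.x.round(4)); print((preds(r.x)-ob).round(1).tolist())
p=r.x
for n,P in dict(hinge=np.array([-.068,p[4],.218]),ball=ballp(p[3],p[4],p[5],0),free=door_pt(p[3],p[4],.206,0,0),ballhome=ballp(0,p[4],.045,0),balldown=ballp(0,p[4],.045,1.22)).items(): print(n,W(p,P).round(4))
np.save("p.npy",p)
E
python3 f1.py
```

```text
[ 0.5475  0.1964 -0.7371  0.5352 -0.1188  0.012 ]
[[0.5, 0.1], [0.6, -1.2], [0.8, -1.3], [-0.4, -1.6], [1.2, 0.8], [-0.9, -1.5], [-1.0, -0.1], [-0.8, -0.1], [-0.1, -1.2], [-0.6, -0.1], [-0.3, 0.2], [-0.5, 0.4]]
hinge [0.4173 0.1542 0.221 ]
ball [0.3951 0.2731 0.2205]
free [0.4615 0.3554 0.221 ]
ballhome [0.481  0.2921 0.2205]
balldown [0.4837 0.2897 0.1783]
```

```bash
cat > f2.py <<'E'
from fit import *
cs,ct=ld("scene0"),ld("top0"); p=np.load("p.npy")
s=lambda u,v:(u/3.2+170,v/3.2+180)
t=lambda u,v:(u/4+190,v/4+125)
def tri(a,b):
    o1,d1=ray(cs,a);o2,d2=ray(ct,b);k=np.linalg.lstsq(np.c_[d1,-d2],o2-o1,rcond=None)[0]
    A,B=o1+k[0]*d1,o2+k[1]*d2; return (A+B)/2,np.linalg.norm(A-B)
def toC(X): return R(p[2]).T@(X-np.array([p[0],p[1],.003]))
for n,a,b in[("ball",s(447,315),t(239,496)),("rodend",s(274,410),t(96,417)),("free",s(266,372),t(110,387)),("keeptop_front_l",s(124,306),t(121,243)),("keeptop_fr_r",s(163,302),t(148,270))]:
    X,e=tri(a,b); c=toC(X); th=p[3]; v=c-np.array([-.068,p[4],.218])
    print(n,X.round(4),"gap",round(e,4),"cup",c.round(4),"along",(v@[-np.sin(th),np.cos(th),0]).round(4),"out",(v@[-np.cos(th),-np.sin(th),0]+.003).round(4),"dz",v[2].round(4))
E
python3 f2.py
```

```text
ball [0.3966 0.2726 0.2211] gap 0.002 cup [-0.163  -0.045   0.2181] along 0.1119 out 0.047 dz 0.0001
rodend [0.4471 0.3654 0.2049] gap 0.003 cup [-0.1879  0.0576  0.2019] along 0.2129 out 0.0161 dz -0.0161
free [0.4622 0.3543 0.2162] gap 0.0022 cup [-0.1693  0.0596  0.2132] along 0.2051 out -0.0009 dz -0.0048
keeptop_front_l [0.556  0.3517 0.2139] gap 0.002 cup [-0.098   0.1207  0.2109] along 0.2213 out -0.0933 dz -0.0071
keeptop_fr_r [0.5408 0.3352 0.2102] gap 0.0045 cup [-0.0982  0.0983  0.2072] along 0.2021 out -0.0817 dz -0.0108
```

```bash
cat > f3.py <<'E'
from fit import *
cs,ct=ld("scene0"),ld("top0"); p=np.load("p.npy"); th,yh,b=p[3],p[4],p[5]
# counter edge: scene line (100,160)-(265,480); top line (236,125)-(190,200)
for h in np.arange(0,.5,.05):
    A=[atz(cs,q,h)[:2] for q in[(120,200),(230,412)]]; B=[atz(ct,q,h)[:2] for q in[(236,125),(190,200)]]
    n=np.array([B[1][1]-B[0][1],B[0][0]-B[1][0]]); n/=np.linalg.norm(n)
    print(round(h,2),[round((a-B[0])@n,3) for a in A],np.round(B,3).tolist())
d=R(p[2])@[0,1,0]; n=R(p[2])@[-1,0,0]; print("d",d,"n",n, "yawd",np.degrees(np.arctan2(d[1],d[0])))
S=W(p,door_pt(th,yh,.165,.029+.045,0)); E=W(p,door_pt(0,yh,.172,.0435,0))
corner=.011*d-.0145*n
for k in np.linspace(0,1,7):
    c=S+k*(E-S)+corner-W(p,np.array([-.068,yh,.218])); rr=np.hypot(*c[:2]); print(round(k,2),"rc",np.sqrt(rr**2-.026**2).round(4))
K=W(p,ballp(0,yh,b,0)); print("S",S,"E",E,"ball shut",K)
T0=np.array(bot.get_obs()["eef_pos"])
for nm,P in dict(T0=T0,via1=[.60,-.22,.36],via2=[.50,.05,.36],via3=[.36,.30,.36],S=S).items():
    P=np.array(P); print(nm,P.round(3),"tool x,y mm",(1000*P@d).round(),(-1000*P@n).round())
E
python3 f3.py
```

```text
0.0 [np.float64(-0.065), np.float64(-0.06)] [[0.783, 0.342], [0.557, 0.468]]
0.05 [np.float64(-0.044), np.float64(-0.039)] [[0.767, 0.336], [0.548, 0.458]]
0.1 [np.float64(-0.022), np.float64(-0.017)] [[0.751, 0.33], [0.539, 0.449]]
0.15 [np.float64(-0.0), np.float64(0.004)] [[0.735, 0.324], [0.53, 0.439]]
0.2 [np.float64(0.021), np.float64(0.025)] [[0.719, 0.318], [0.52, 0.429]]
0.25 [np.float64(0.043), np.float64(0.046)] [[0.703, 0.312], [0.511, 0.419]]
0.3 [np.float64(0.064), np.float64(0.068)] [[0.687, 0.306], [0.502, 0.41]]
0.35 [np.float64(0.086), np.float64(0.089)] [[0.671, 0.3], [0.493, 0.4]]
0.4 [np.float64(0.107), np.float64(0.11)] [[0.655, 0.294], [0.484, 0.39]]
0.45 [np.float64(0.129), np.float64(0.131)] [[0.639, 0.288], [0.474, 0.38]]
d [0.67214042 0.7404237  0.        ] n [-0.7404237   0.67214042  0.        ] yawd 47.7675207144667
0.0 rc 0.1733
0.17 rc 0.1688
0.33 rc 0.1667
0.5 rc 0.1671
0.67 rc 0.1701
0.83 rc 0.1754
1.0 rc 0.183
S [0.38079299 0.33006094 0.221     ] E [0.50289078 0.30875076 0.221     ] ball shut [0.45884598 0.26773422 0.2205    ]
T0 [ 0.286 -0.611  0.197] tool x,y mm -260.0 622.0
via1 [ 0.6  -0.22  0.36] tool x,y mm 240.0 592.0
via2 [0.5  0.05 0.36] tool x,y mm 373.0 337.0
via3 [0.36 0.3  0.36] tool x,y mm 464.0 65.0
S [0.381 0.33  0.221] tool x,y mm 500.0 60.0
```

jog_arm([
  {"fingers": 0, "z": -50, "az": -7.6},
  {"z": -50, "az": -7.6},
  {"z": -50, "az": -7.5},
  {"x": 50},
  {"x": 50},
  {"x": 50},
  {"x": 50},
  {"x": 50},
], force=60)

```text
invalid input
```

jog_arm([
  {"fingers": 0, "x": 0, "y": 0, "z": -50, "ax": 0, "ay": 0, "az": -7.6},
  {"fingers": 0, "x": 0, "y": 0, "z": -50, "ax": 0, "ay": 0, "az": -7.6},
  {"fingers": 0, "x": 0, "y": 0, "z": -50, "ax": 0, "ay": 0, "az": -7.5},
  {"fingers": 0, "x": 50, "y": 0, "z": 0, "ax": 0, "ay": 0, "az": 0},
  {"fingers": 0, "x": 50, "y": 0, "z": 0, "ax": 0, "ay": 0, "az": 0},
  {"fingers": 0, "x": 50, "y": 0, "z": 0, "ax": 0, "ay": 0, "az": 0},
  {"fingers": 0, "x": 50, "y": 0, "z": 0, "ax": 0, "ay": 0, "az": 0},
  {"fingers": 0, "x": 50, "y": 0, "z": 0, "ax": 0, "ay": 0, "az": 0},
], force=60)

```text
t: 0.9
eef_pos: [0.4549, -0.4245, 0.3474]
tool_rot: [-0.0, 0.914, 0.405, -0.0]
contact_force: [0.3, -0.1, -0.1]
gripper_width: -0.004
grasp_force: 0.0
```

jog_arm([
  {"fingers": 0, "x": 50, "y": 0, "z": 0, "ax": 0, "ay": 0, "az": 0},
  {"fingers": 0, "x": 50, "y": 0, "z": 0, "ax": 0, "ay": 0, "az": 0},
  {"fingers": 0, "x": 50, "y": 0, "z": 0, "ax": 0, "ay": 0, "az": 0},
  {"fingers": 0, "x": 50, "y": 0, "z": 0, "ax": 0, "ay": 0, "az": 0},
  {"fingers": 0, "x": 45, "y": -20, "z": 0, "ax": 0, "ay": 0, "az": 0},
  {"fingers": 0, "x": 25, "y": -40, "z": 0, "ax": 0, "ay": 0, "az": 0},
  {"fingers": 0, "x": 25, "y": -40, "z": 0, "ax": 0, "ay": 0, "az": 0},
  {"fingers": 0, "x": 25, "y": -40, "z": 0, "ax": 0, "ay": 0, "az": 0},
])

```text
t: 1.7
eef_pos: [0.5646, -0.0932, 0.347]
tool_rot: [-0.0, 0.914, 0.405, -0.0]
contact_force: [1.4, 1.2, 0.0]
gripper_width: 0.003
grasp_force: 0.0
```

jog_arm([
  {"fingers": 0, "x": 20, "y": -45, "z": 0, "ax": 0, "ay": 0, "az": 0},
  {"fingers": 0, "x": 20, "y": -45, "z": 0, "ax": 0, "ay": 0, "az": 0},
  {"fingers": 0, "x": 20, "y": -45, "z": 0, "ax": 0, "ay": 0, "az": 0},
  {"fingers": 0, "x": 20, "y": -45, "z": 0, "ax": 0, "ay": 0, "az": 0},
  {"fingers": 0, "x": 20, "y": -45, "z": 0, "ax": 0, "ay": 0, "az": 0},
  {"fingers": 0, "x": 20, "y": -45, "z": 0, "ax": 0, "ay": 0, "az": 0},
  {"fingers": 0, "x": 20, "y": -45, "z": 0, "ax": 0, "ay": 0, "az": 0},
  {"fingers": 0, "x": 20, "y": -45, "z": 0, "ax": 0, "ay": 0, "az": 0},
])

```text
t: 2.5
eef_pos: [0.4051, 0.2666, 0.3476]
tool_rot: [0.0, 0.914, 0.405, 0.0]
contact_force: [0.0, 0.3, -0.4]
gripper_width: 0.0
grasp_force: 0.0
```

jog_arm([
  {"fingers": 0, "x": 15, "y": -30, "z": 0, "ax": 0, "ay": 0, "az": 0},
  {"fingers": 0, "x": 15, "y": -35, "z": 0, "ax": 0, "ay": 0, "az": 0},
  {"fingers": 0, "x": 0, "y": 0, "z": 40, "ax": 0, "ay": 0, "az": 0},
  {"fingers": 0, "x": 0, "y": 0, "z": 40, "ax": 0, "ay": 0, "az": 0},
  {"fingers": 0, "x": 0, "y": 0, "z": 40, "ax": 0, "ay": 0, "az": 0},
  {"fingers": 0, "x": 0, "y": 0, "z": 30, "ax": 0, "ay": 0, "az": 0},
  {"fingers": 0, "x": 0, "y": 0, "z": 12, "ax": 0, "ay": 0, "az": 0},
  {"fingers": 0, "x": 0, "y": 0, "z": 0, "ax": 0, "ay": 0, "az": 0},
])

```text
t: 3.3
eef_pos: [0.3776, 0.3303, 0.1844]
tool_rot: [0.0, 0.914, 0.405, -0.002]
contact_force: [-0.3, -0.0, 0.6]
gripper_width: 0.004
grasp_force: 0.0
```

```bash
python3 - <<'E'
from h import *
snap("scene","s1"); snap("top","t1")
a=cv2.imread("pics/s1.png")[180:365,150:350]; b=cv2.imread("pics/t1.png")[125:310,170:330]
a=cv2.resize(a,None,fx=2.2,fy=2.2,interpolation=2);b=cv2.resize(b,None,fx=2.2,fy=2.2,interpolation=2)
cv2.imwrite("pics/j1.png",np.hstack([a,b]))
E
```

```text
(no output)
```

View pics/j1.png

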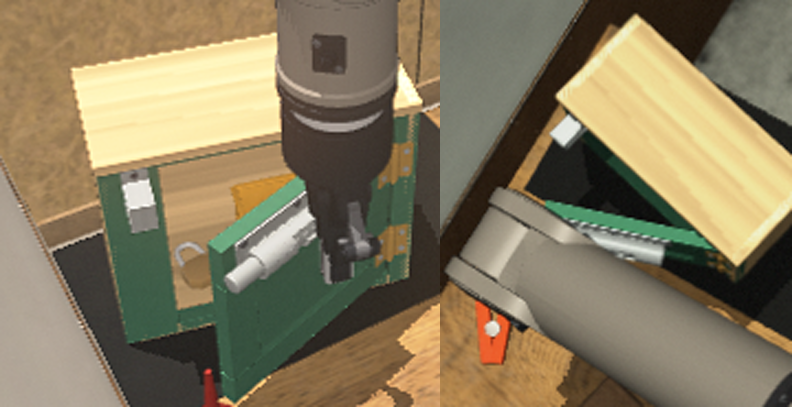

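The picture shows the shut fingers just ahead of the barrel (left half, about (340,265)) and clear of the door and knob. I'll push the door now.

jog_arm([
  {"fingers": 0, "x": 6, "y": 10, "z": 0, "ax": 0, "ay": 0, "az": 0},
  {"fingers": 0, "x": 6, "y": 10, "z": 0, "ax": 0, "ay": 0, "az": 0},
  {"fingers": 0, "x": 6, "y": 10, "z": 0, "ax": 0, "ay": 0, "az": 0},
  {"fingers": 0, "x": 6, "y": 10, "z": 0, "ax": 0, "ay": 0, "az": 0},
  {"fingers": 0, "x": 6, "y": 10, "z": 0, "ax": 0, "ay": 0, "az": 0},
  {"fingers": 0, "x": 6, "y": 8, "z": 0, "ax": 0, "ay": 0, "az": 0},
  {"fingers": 0, "x": 6, "y": 8, "z": 0, "ax": 0, "ay": 0, "az": 0},
  {"fingers": 0, "x": 6, "y": 8, "z": 0, "ax": 0, "ay": 0, "az": 0},
])

```text
t: 4.2
eef_pos: [0.4658, 0.3168, 0.1855]
tool_rot: [0.0, 0.914, 0.405, -0.0]
contact_force: [-1.4, -0.4, 1.3]
gripper_width: -0.0
grasp_force: 0.8
```

```bash
python3 - <<'E'
from h import *
snap("scene","s2"); snap("top","t2")
a=cv2.imread("pics/s2.png")[180:365,150:350]; b=cv2.imread("pics/t2.png")[125:310,170:330]
a=cv2.resize(a,None,fx=2.2,fy=2.2,interpolation=2);b=cv2.resize(b,None,fx=2.2,fy=2.2,interpolation=2)
cv2.imwrite("pics/j2.png",np.hstack([a,b]))
E
```

```text
(no output)
```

View pics/j2.png

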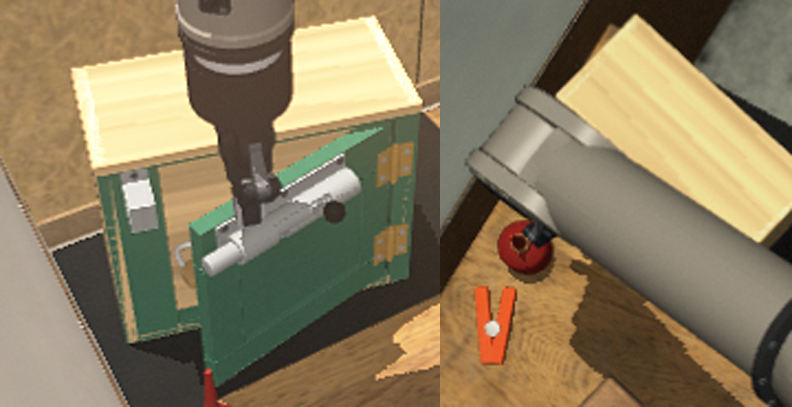

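The door has swung with the fingers and is now about 0.2 rad open; the rod end at (215,262) hasn't reached the keeper (140,200). I'll continue gently.

jog_arm([
  {"fingers": 0, "x": 2, "y": 3, "z": 0, "ax": 0, "ay": 0, "az": 0},
  {"fingers": 0, "x": 2, "y": 3, "z": 0, "ax": 0, "ay": 0, "az": 0},
  {"fingers": 0, "x": 2, "y": 3, "z": 0, "ax": 0, "ay": 0, "az": 0},
  {"fingers": 0, "x": 2, "y": 3, "z": 0, "ax": 0, "ay": 0, "az": 0},
  {"fingers": 0, "x": 2, "y": 3, "z": 0, "ax": 0, "ay": 0, "az": 0},
  {"fingers": 0, "x": 2, "y": 3, "z": 0, "ax": 0, "ay": 0, "az": 0},
  {"fingers": 0, "x": 2, "y": 3, "z": 0, "ax": 0, "ay": 0, "az": 0},
  {"fingers": 0, "x": 2, "y": 3, "z": 0, "ax": 0, "ay": 0, "az": 0},
])

```text
t: 5.1
eef_pos: [0.4944, 0.3126, 0.1861]
tool_rot: [0.0, 0.914, 0.405, 0.0]
contact_force: [-3.2, -2.0, 4.8]
gripper_width: -0.003
grasp_force: 2.2
```

```bash
python3 - <<'E'
from h import *
snap("scene","s3")
a=cv2.imread("pics/s3.png")[180:365,150:350]
a=cv2.resize(a,None,fx=3,fy=3,interpolation=2)
cv2.imwrite("pics/j3.png",a)
E
```

```text
(no output)
```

View pics/j3.png

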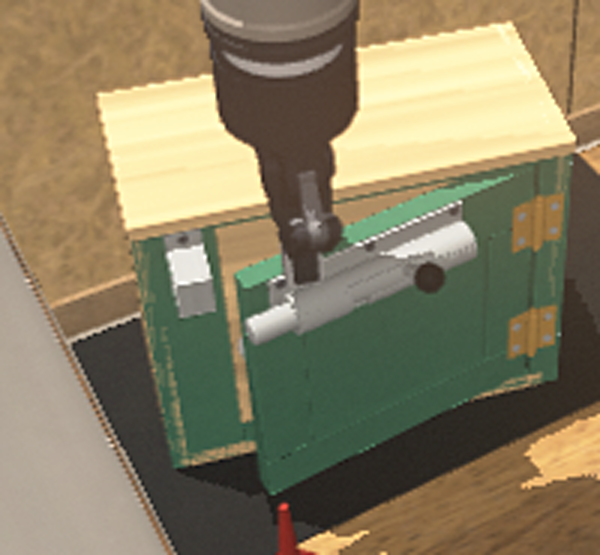

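```bash
python3 - <<'E'
from fit import *
from scipy.optimize import minimize_scalar
c=ld("s3"); p=np.load("p.npy")
q=lambda P:((proj(c,np.array(P))-[150,180])*3).round().tolist()
print("tcp",q([.4944,.3126,.1861]), "tcp+30mm", q([.4944,.3126,.216]))
for th in (.1,.15,.2,.25,.3,.35):
    print(th,"free",q(W(p,door_pt(th,p[4],.206,0,0))),"rodend",q(W(p,door_pt(th,p[4],.201+p[5],.0165,.019))),"ball",q(W(p,ballp(th,p[4],p[5],0))),q(W(p,ballp(th,p[4],0,0))))
E
```

```text
tcp [[306.0, 317.0]] tcp+30mm [[303.0, 282.0]]
0.1 free [[231.0, 252.0]] rodend [[230.0, 296.0]] ball [[408.0, 263.0]] [[427.0, 258.0]]
0.15 free [[236.0, 264.0]] rodend [[237.0, 308.0]] ball [[415.0, 268.0]] [[434.0, 262.0]]
0.2 free [[242.0, 275.0]] rodend [[245.0, 319.0]] ball [[423.0, 273.0]] [[441.0, 266.0]]
0.25 free [[249.0, 286.0]] rodend [[253.0, 331.0]] ball [[431.0, 278.0]] [[448.0, 270.0]]
0.3 free [[257.0, 297.0]] rodend [[263.0, 342.0]] ball [[439.0, 282.0]] [[456.0, 274.0]]
0.35 free [[266.0, 307.0]] rodend [[273.0, 352.0]] ball [[448.0, 286.0]] [[464.0, 277.0]]
```

```bash
python3 - <<'E'
from fit import *
p=np.load("p.npy")
for nm,T,ths in(("s1",[.3776,.3303,.1844],[.535]),("s2",[.4658,.3168,.1855],[.25,.3,.35,.4]),("s3",[.4944,.3126,.1861],[.2,.22,.25])):
    c=ld(nm)
    print(nm,"tcp px",proj(c,np.array(T)).round(1))
    for th in ths:
        v=R(p[2]).T@(np.array(T)-[p[0],p[1],.003])-[-.068,p[4],.218]
        print(th,"r",round(v@[-np.sin(th),np.cos(th),0],4),"out",round(v@[-np.cos(th),-np.sin(th),0]+.003,4),"free px",((proj(c,W(p,door_pt(th,p[4],.206,0,0)))-[150,180])*2.2).round())
E
```

```text
s1 tcp px [[302.6 318.6]]
0.535 r 0.1646 out 0.0772 free px [[225. 252.]]
s2 tcp px [[263.9 293.5]]
0.25 r 0.1664 out 0.0362 free px [[183. 210.]]
0.3 r 0.1679 out 0.0279 free px [[189. 218.]]
0.35 r 0.1689 out 0.0195 free px [[195. 225.]]
0.4 r 0.1695 out 0.011 free px [[202. 233.]]
s3 tcp px [[251.9 285.7]]
0.2 r 0.1756 out 0.0178 free px [[178. 202.]]
0.22 r 0.1758 out 0.0143 free px [[180. 205.]]
0.25 r 0.1761 out 0.009 free px [[183. 210.]]
```

```bash
python3 - <<'E'
from h import *
c=ld("s1"); a=c["pixels"]
for v in range(296,332,2): print(v,[tuple(int(k) for k in a[v,u]) for u in (296,299,302,305,308,311)])
T=np.array([.3776,.3303,.1844])
for dz in (0,.01,.02,.03): print(dz,proj(c,T+[0,0,dz]).round(1))
E
```

```text
296 [(80, 75, 71), (109, 105, 101), (49, 44, 40), (52, 48, 45), (61, 59, 57), (54, 49, 47)]
298 [(80, 75, 72), (89, 85, 82), (47, 42, 38), (50, 47, 44), (47, 42, 39), (48, 48, 42)]
300 [(92, 85, 83), (139, 133, 128), (47, 43, 41), (48, 43, 41), (54, 50, 47), (55, 79, 59)]
302 [(95, 88, 86), (135, 130, 126), (53, 49, 48), (52, 48, 46), (54, 50, 48), (55, 81, 61)]
304 [(58, 61, 53), (135, 129, 125), (49, 46, 46), (48, 46, 43), (51, 49, 44), (60, 88, 67)]
306 [(62, 84, 66), (135, 129, 125), (50, 46, 45), (49, 44, 42), (48, 47, 42), (59, 85, 64)]
308 [(57, 82, 62), (146, 140, 135), (86, 84, 79), (79, 100, 83), (64, 94, 71), (60, 82, 64)]
310 [(59, 82, 63), (58, 81, 62), (63, 90, 67), (64, 91, 70), (59, 83, 63), (59, 82, 63)]
312 [(58, 81, 64), (58, 83, 63), (63, 92, 70), (58, 83, 64), (57, 82, 63), (58, 81, 63)]
314 [(55, 80, 62), (62, 91, 69), (58, 80, 62), (57, 81, 61), (59, 83, 63), (61, 83, 65)]
316 [(64, 93, 70), (61, 89, 69), (57, 81, 61), (60, 83, 63), (58, 84, 64), (50, 55, 44)]
318 [(60, 88, 67), (58, 83, 65), (57, 82, 63), (58, 82, 63), (55, 76, 57), (45, 41, 35)]
320 [(56, 81, 62), (58, 83, 65), (56, 83, 62), (57, 79, 61), (43, 36, 31), (46, 41, 36)]
322 [(58, 83, 64), (60, 84, 65), (58, 84, 65), (43, 38, 32), (44, 39, 32), (47, 43, 37)]
324 [(57, 81, 62), (59, 85, 64), (49, 54, 43), (46, 43, 36), (44, 38, 32), (44, 39, 33)]
326 [(58, 82, 63), (52, 66, 51), (46, 41, 34), (45, 43, 35), (47, 41, 36), (49, 44, 38)]
328 [(57, 79, 61), (41, 36, 31), (45, 40, 34), (46, 41, 36), (45, 40, 35), (47, 42, 35)]
330 [(42, 36, 32), (44, 39, 34), (44, 40, 35), (46, 43, 37), (43, 40, 33), (41, 38, 33)]
0 [[302.6 318.6]]
0.01 [[302.7 314.8]]
0.02 [[302.7 310.9]]
0.03 [[302.7 307. ]]
```

```bash
python3 - <<'E'
from h import *
c=ld("scene0"); T=np.array([.286,-.611,.197])
for dz in (0,.013,.03,.04): print(dz,proj(c,T+[0,0,dz]).round(1))
a=c["pixels"][70:110,490:540].astype(int).sum(2)
for i,r in enumerate(a[::2]): print(70+2*i,''.join('#' if x<200 else '+' if x<300 else '.' for x in r))
t=ld("top0"); print(proj(t,T).round(1))
a=t["pixels"][280:325,565:615].astype(int).sum(2)
for i,r in enumerate(a[::2]): print(280+2*i,''.join('#' if x<130 else '.' for x in r))
E
```

```text
0 [[503.2 103. ]]
0.013 [[504.4  98.7]]
0.03 [[506.1  93. ]]
0.04 [[507.   89.6]]
70 .............+######################+.............
72 ............+######################+..............
74 ............########+######+#######+..............
76 ...........+########.+#####++#####+...............
78 ...........+#######.+#############+...............
80 ............+++++++.+#############+...............
82 ......................+#########+.................
84 ...................+.+######+................+....
86 .....................+#####+......................
88 ..................+..######+......................
90 .................+..+#####+.......................
92 ...................+#####+........................
94 .................+................................
96 ...........++.....................................
98 ...........++.....................................
100 ..................................................
102 ............................+.....................
104 ..................................................
106 .......................................
[... 647 characters left out ...]
...........#...#######..#####..#########
302 ....................####################....######
304 ....................###############.......########
306 .....................#############......########..
308 ......................#############...####........
310 .......................#################..........
312 ........................##########................
314 ..................................................
316 ..................................................
318 ..................................................
320 ..................................................
322 ..................................................
324 ..................................................
```

```bash
python3 - <<'E'
from h import *
def crop(n,T,cx,cy,w,h,k,yaw):
    c=ld(n); im=cv2.cvtColor(c["pixels"],cv2.COLOR_RGB2BGR)[cy:cy+h,cx:cx+w]; im=cv2.resize(im,None,fx=k,fy=k,interpolation=2)
    T=np.array(T); 
    for dz,col in((0,(0,0,255)),(.073,(255,0,255)),(.15,(255,255,0))):
        u=((proj(c,T+[0,0,dz])[0]-[cx,cy])*k).astype(int); cv2.circle(im,tuple(int(i) for i in u),3,col,-1)
    return im
a=crop("scene0",[.286,-.611,.197],480,20,80,90,3.3,0); b=crop("top0",[.286,-.611,.197],560,270,80,90,3.3,0)
d=crop("s1",[.3776,.3303,.1844],260,240,80,90,3.3,0); e=crop("s3",[.4944,.3126,.1861],210,210,80,90,3.3,0)
cv2.imwrite("pics/m.png",np.vstack([np.hstack([a,b]),np.hstack([d,e])]))
E
```

```text
(no output)
```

View pics/m.png

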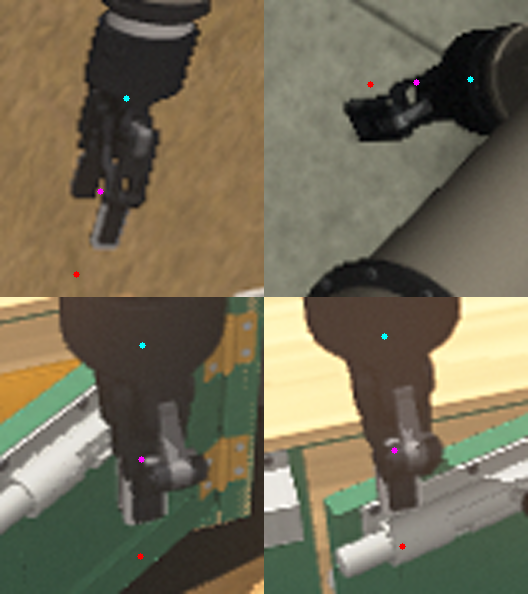

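The montage shows that the visible fingertips end about 28 mm above the reported TCP: in the lower-left panel the tip is at (142,520) and the projected TCP at (140,557). So the fingers rode on top of the barrel. I'll lift, back off, lower by 28 mm and push again.

jog_arm([
  {"fingers": 0, "x": 0, "y": 0, "z": -14, "ax": 0, "ay": 0, "az": 0},
  {"fingers": 0, "x": 0, "y": -15, "z": 0, "ax": 0, "ay": 0, "az": 0},
  {"fingers": 0, "x": -3, "y": -20, "z": 0, "ax": 0, "ay": 0, "az": 0},
  {"fingers": 0, "x": -3, "y": -20, "z": 0, "ax": 0, "ay": 0, "az": 0},
  {"fingers": 0, "x": 0, "y": 0, "z": 0, "ax": 0, "ay": 0, "az": 0},
  {"fingers": 0, "x": 0, "y": 0, "z": 20, "ax": 0, "ay": 0, "az": 0},
  {"fingers": 0, "x": 0, "y": 0, "z": 20, "ax": 0, "ay": 0, "az": 0},
  {"fingers": 0, "x": 0, "y": 0, "z": 0, "ax": 0, "ay": 0, "az": 0},
])

```text
t: 5.95
eef_pos: [0.448, 0.344, 0.1575]
tool_rot: [0.001, 0.914, 0.405, -0.002]
contact_force: [-0.5, -1.0, 0.3]
gripper_width: 0.0
grasp_force: 0.0
```

jog_arm([
  {"fingers": 0, "x": 1, "y": 6, "z": 0, "ax": 0, "ay": 0, "az": 0},
  {"fingers": 0, "x": 1, "y": 6, "z": 0, "ax": 0, "ay": 0, "az": 0},
  {"fingers": 0, "x": 1, "y": 6, "z": 0, "ax": 0, "ay": 0, "az": 0},
  {"fingers": 0, "x": 1, "y": 6, "z": 0, "ax": 0, "ay": 0, "az": 0},
  {"fingers": 0, "x": 1, "y": 6, "z": 0, "ax": 0, "ay": 0, "az": 0},
  {"fingers": 0, "x": 1, "y": 5, "z": 0, "ax": 0, "ay": 0, "az": 0},
  {"fingers": 0, "x": 1, "y": 5, "z": 0, "ax": 0, "ay": 0, "az": 0},
  {"fingers": 0, "x": 1, "y": 5, "z": 0, "ax": 0, "ay": 0, "az": 0},
])

```text
t: 6.75
eef_pos: [0.4883, 0.321, 0.1598]
tool_rot: [-0.0, 0.914, 0.405, 0.0]
contact_force: [-0.4, 1.9, 0.2]
gripper_width: 0.002
grasp_force: 0.8
```

```bash
python3 - <<'E'
from h import *
snap("scene","s4")
a=cv2.imread("pics/s4.png")[180:365,150:350]
a=cv2.resize(a,None,fx=3,fy=3,interpolation=2)
cv2.imwrite("pics/j4.png",a)
E
```

```text
(no output)
```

View pics/j4.png

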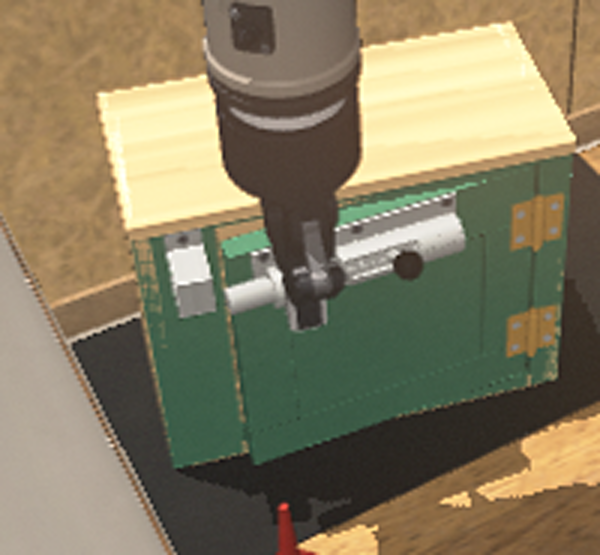

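The door is nearly shut (about 0.09 rad), pushed properly on the barrel. The ball is at (408,263) and the rod end at (230,296), just beside the keeper. I'll go on slowly and watch the force.

jog_arm([
  {"fingers": 0, "x": 0, "y": 2, "z": 0, "ax": 0, "ay": 0, "az": 0},
  {"fingers": 0, "x": 0, "y": 2, "z": 0, "ax": 0, "ay": 0, "az": 0},
  {"fingers": 0, "x": 0, "y": 2, "z": 0, "ax": 0, "ay": 0, "az": 0},
  {"fingers": 0, "x": 0, "y": 2, "z": 0, "ax": 0, "ay": 0, "az": 0},
  {"fingers": 0, "x": 0, "y": 2, "z": 0, "ax": 0, "ay": 0, "az": 0},
  {"fingers": 0, "x": 0, "y": 2, "z": 0, "ax": 0, "ay": 0, "az": 0},
  {"fingers": 0, "x": 0, "y": 2, "z": 0, "ax": 0, "ay": 0, "az": 0},
  {"fingers": 0, "x": 0, "y": 0, "z": 0, "ax": 0, "ay": 0, "az": 0},
])

```text
t: 7.6
eef_pos: [0.4987, 0.3111, 0.1597]
tool_rot: [0.0, 0.914, 0.405, 0.0]
contact_force: [0.2, 1.1, 0.7]
gripper_width: 0.0
grasp_force: 0.3
```

jog_arm([
  {"fingers": 0, "x": 0, "y": 1, "z": 0, "ax": 0, "ay": 0, "az": 0},
  {"fingers": 0, "x": 0, "y": 1, "z": 0, "ax": 0, "ay": 0, "az": 0},
  {"fingers": 0, "x": 0, "y": 1, "z": 0, "ax": 0, "ay": 0, "az": 0},
  {"fingers": 0, "x": 0, "y": 1, "z": 0, "ax": 0, "ay": 0, "az": 0},
  {"fingers": 0, "x": 0, "y": 1, "z": 0, "ax": 0, "ay": 0, "az": 0},
  {"fingers": 0, "x": 0, "y": 0, "z": 0, "ax": 0, "ay": 0, "az": 0},
  {"fingers": 0, "x": 0, "y": 0, "z": 0, "ax": 0, "ay": 0, "az": 0},
  {"fingers": 0, "x": 0, "y": 0, "z": 0, "ax": 0, "ay": 0, "az": 0},
])

```text
t: 8.4
eef_pos: [0.5021, 0.3079, 0.1596]
tool_rot: [0.0, 0.914, 0.405, -0.0]
contact_force: [-0.1, 1.0, 0.1]
gripper_width: -0.003
grasp_force: 0.3
```

jog_arm([
  {"fingers": 0, "x": 0, "y": 1, "z": 0, "ax": 0, "ay": 0, "az": 0},
  {"fingers": 0, "x": 0, "y": 1, "z": 0, "ax": 0, "ay": 0, "az": 0},
  {"fingers": 0, "x": 0, "y": 1, "z": 0, "ax": 0, "ay": 0, "az": 0},
  {"fingers": 0, "x": 0, "y": 0, "z": 0, "ax": 0, "ay": 0, "az": 0},
  {"fingers": 0, "x": 0, "y": 0, "z": 0, "ax": 0, "ay": 0, "az": 0},
  {"fingers": 0, "x": 0, "y": 0, "z": 0, "ax": 0, "ay": 0, "az": 0},
  {"fingers": 0, "x": 0, "y": 0, "z": 0, "ax": 0, "ay": 0, "az": 0},
  {"fingers": 0, "x": 0, "y": 0, "z": 0, "ax": 0, "ay": 0, "az": 0},
])

```text
t: 9.2
eef_pos: [0.5043, 0.3062, 0.1597]
tool_rot: [-0.0, 0.914, 0.405, 0.0]
contact_force: [0.3, 1.0, 0.2]
gripper_width: -0.003
grasp_force: 0.8
```

```bash
python3 - <<'E'
from fit import *
c=snap("scene","s5"); p=np.load("p.npy")
a=cv2.cvtColor(c["pixels"],cv2.COLOR_RGB2GRAY)[240:300,240:330]
# black ball: darkest blob right of the fingers
hsv=c["pixels"].astype(int).sum(2); m=((hsv<150)*255).astype(np.uint8); n,l,st,ce=cv2.connectedComponentsWithStats(m)
for i in range(1,n):
    x,y=ce[i]
    if 265<x<320 and 240<y<300 and st[i,4]>15: print(ce[i].round(1),st[i])
for th in(0,.01,.02,.04,.06): print(th,proj(c,np.array([W(p,ballp(th,p[4],b,0)) for b in(.008,.012,.016)])).round(1).tolist(),proj(c,W(p,door_pt(th,p[4],.206,0,0))).round(1))
E
```

```text
0 [[283.7, 263.8], [281.6, 264.2], [279.4, 264.7]] [[224.3 256.6]]
0.01 [[284.1, 264.1], [282.0, 264.6], [279.8, 265.1]] [[224.5 257.4]]
0.02 [[284.5, 264.5], [282.4, 265.0], [280.2, 265.4]] [[224.7 258.1]]
0.04 [[285.4, 265.2], [283.2, 265.7], [281.1, 266.2]] [[225.2 259.6]]
0.06 [[286.2, 265.8], [284.1, 266.4], [282.0, 266.9]] [[225.7 261.1]]
```

jog_arm([
  {"fingers": 0, "x": 0, "y": 1, "z": 0, "ax": 0, "ay": 0, "az": 0},
  {"fingers": 0, "x": 0, "y": 1, "z": 0, "ax": 0, "ay": 0, "az": 0},
  {"fingers": 0, "x": 0, "y": 1, "z": 0, "ax": 0, "ay": 0, "az": 0},
  {"fingers": 0, "x": 0, "y": 1, "z": 0, "ax": 0, "ay": 0, "az": 0},
  {"fingers": 0, "x": 0, "y": 0, "z": 0, "ax": 0, "ay": 0, "az": 0},
  {"fingers": 0, "x": 0, "y": 0, "z": 0, "ax": 0, "ay": 0, "az": 0},
  {"fingers": 0, "x": 0, "y": 0, "z": 0, "ax": 0, "ay": 0, "az": 0},
  {"fingers": 0, "x": 0, "y": 0, "z": 0, "ax": 0, "ay": 0, "az": 0},
])

```text
t: 10.05
eef_pos: [0.5046, 0.3059, 0.1597]
tool_rot: [-0.002, 0.914, 0.406, -0.001]
contact_force: [-5.8, 6.4, 1.2]
gripper_width: 0.001
grasp_force: 4.7
```

jog_arm([
  {"fingers": 0, "x": 0, "y": -16, "z": 0, "ax": 0, "ay": 0, "az": 0},
  {"fingers": 0, "x": 0, "y": -18, "z": -20, "ax": 0, "ay": 0, "az": 0},
  {"fingers": 0, "x": 0, "y": 0, "z": -40, "ax": 0, "ay": 0, "az": 0},
  {"fingers": 0, "x": -47, "y": 0, "z": 0, "ax": 0, "ay": 0, "az": 0},
  {"fingers": 0, "x": -47, "y": 0, "z": 0, "ax": 0, "ay": 0, "az": 0},
  {"fingers": 0, "x": 0, "y": 20, "z": 0, "ax": 0, "ay": 0, "az": 0},
  {"fingers": 0, "x": 0, "y": 0, "z": 20, "ax": 0, "ay": 0, "az": 0},
  {"fingers": 0, "x": 0, "y": 0, "z": 23, "ax": 0, "ay": 0, "az": 0},
])

```text
t: 10.85
eef_pos: [0.4346, 0.2421, 0.1771]
tool_rot: [0.001, 0.915, 0.404, 0.001]
contact_force: [-0.7, -0.2, 0.4]
gripper_width: -0.001
grasp_force: 0.0
```

```bash
python3 - <<'E'
from h import *
snap("scene","s6")
a=cv2.imread("pics/s6.png")[180:365,150:350]
cv2.imwrite("pics/j6.png",cv2.resize(a,None,fx=3.2,fy=3.2,interpolation=2))
E
```

```text
(no output)
```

View pics/j6.png

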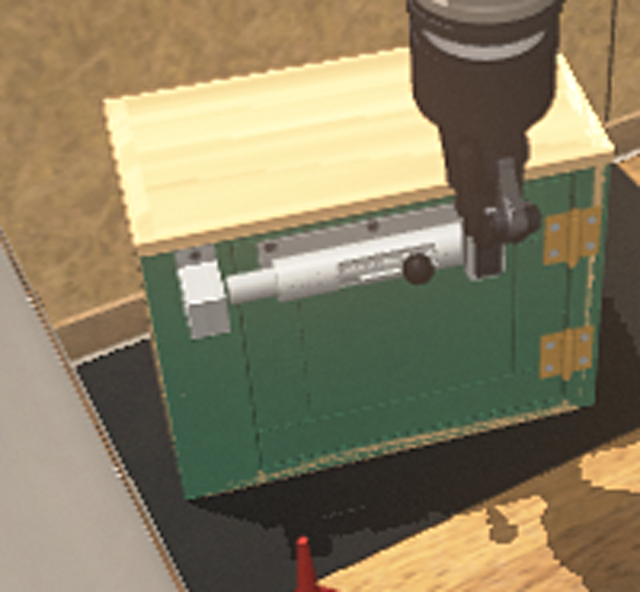

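The door is flush and shut, the ball is at (419,269), and the fingers are on the hinge side of it with the tip at (487,278). Next I push the bolt home.

jog_arm([
  {"fingers": 0, "x": 6, "y": 0, "z": 0, "ax": 0, "ay": 0, "az": 0},
  {"fingers": 0, "x": 5, "y": 0, "z": 0, "ax": 0, "ay": 0, "az": 0},
  {"fingers": 0, "x": 5, "y": 0, "z": 0, "ax": 0, "ay": 0, "az": 0},
  {"fingers": 0, "x": 5, "y": 0, "z": 0, "ax": 0, "ay": 0, "az": 0},
  {"fingers": 0, "x": 5, "y": 0, "z": 0, "ax": 0, "ay": 0, "az": 0},
  {"fingers": 0, "x": 5, "y": 0, "z": 0, "ax": 0, "ay": 0, "az": 0},
  {"fingers": 0, "x": 5, "y": 0, "z": 0, "ax": 0, "ay": 0, "az": 0},
  {"fingers": 0, "x": 2, "y": 0, "z": 0, "ax": 0, "ay": 0, "az": 0},
])

```text
t: 11.7
eef_pos: [0.4595, 0.2721, 0.1767]
tool_rot: [-0.0, 0.914, 0.405, 0.0]
contact_force: [-4.0, -0.3, 0.3]
gripper_width: 0.003
grasp_force: 1.6
```

jog_arm([
  {"fingers": 0, "x": 2, "y": 0, "z": 0, "ax": 0, "ay": 0, "az": 0},
  {"fingers": 0, "x": 2, "y": 0, "z": 0, "ax": 0, "ay": 0, "az": 0},
  {"fingers": 0, "x": 1, "y": 0, "z": 0, "ax": 0, "ay": 0, "az": 0},
  {"fingers": 0, "x": 1, "y": 0, "z": 0, "ax": 0, "ay": 0, "az": 0},
  {"fingers": 0, "x": 1, "y": 0, "z": 0, "ax": 0, "ay": 0, "az": 0},
  {"fingers": 0, "x": 0, "y": 0, "z": 0, "ax": 0, "ay": 0, "az": 0},
  {"fingers": 0, "x": 0, "y": 0, "z": 0, "ax": 0, "ay": 0, "az": 0},
  {"fingers": 0, "x": 0, "y": 0, "z": 0, "ax": 0, "ay": 0, "az": 0},
])

```text
t: 12.5
eef_pos: [0.4642, 0.2766, 0.1767]
tool_rot: [-0.0, 0.914, 0.405, 0.0]
contact_force: [-1.8, -0.5, -1.5]
gripper_width: -0.002
grasp_force: 0.9
```

jog_arm([
  {"fingers": 0, "x": 1, "y": 0, "z": 0, "ax": 0, "ay": 0, "az": 0},
  {"fingers": 0, "x": 1, "y": 0, "z": 0, "ax": 0, "ay": 0, "az": 0},
  {"fingers": 0, "x": 1, "y": 0, "z": 0, "ax": 0, "ay": 0, "az": 0},
  {"fingers": 0, "x": 1, "y": 0, "z": 0, "ax": 0, "ay": 0, "az": 0},
  {"fingers": 0, "x": 0, "y": 0, "z": 0, "ax": 0, "ay": 0, "az": 0},
  {"fingers": 0, "x": 0, "y": 0, "z": 0, "ax": 0, "ay": 0, "az": 0},
  {"fingers": 0, "x": 0, "y": 0, "z": 0, "ax": 0, "ay": 0, "az": 0},
  {"fingers": 0, "x": 0, "y": 0, "z": 0, "ax": 0, "ay": 0, "az": 0},
])

```text
t: 13.3
eef_pos: [0.4668, 0.2796, 0.1768]
tool_rot: [-0.0, 0.914, 0.405, 0.0]
contact_force: [-0.6, -0.1, -1.2]
gripper_width: 0.004
grasp_force: 0.7
```

jog_arm([
  {"fingers": 0, "x": 1, "y": 0, "z": 0, "ax": 0, "ay": 0, "az": 0},
  {"fingers": 0, "x": 1, "y": 0, "z": 0, "ax": 0, "ay": 0, "az": 0},
  {"fingers": 0, "x": 1, "y": 0, "z": 0, "ax": 0, "ay": 0, "az": 0},
  {"fingers": 0, "x": 1, "y": 0, "z": 0, "ax": 0, "ay": 0, "az": 0},
  {"fingers": 0, "x": 1, "y": 0, "z": 0, "ax": 0, "ay": 0, "az": 0},
  {"fingers": 0, "x": 0, "y": 0, "z": 0, "ax": 0, "ay": 0, "az": 0},
  {"fingers": 0, "x": 0, "y": 0, "z": 0, "ax": 0, "ay": 0, "az": 0},
  {"fingers": 0, "x": 0, "y": 0, "z": 0, "ax": 0, "ay": 0, "az": 0},
])

```text
t: 14.1
eef_pos: [0.4692, 0.2824, 0.1764]
tool_rot: [0.0, 0.914, 0.405, -0.001]
contact_force: [-4.2, -3.6, 0.8]
gripper_width: 0.001
grasp_force: 2.9
```

jog_arm([
  {"fingers": 0, "x": 1, "y": 0, "z": 0, "ax": 0, "ay": 0, "az": 0},
  {"fingers": 0, "x": 1, "y": 0, "z": 0, "ax": 0, "ay": 0, "az": 0},
  {"fingers": 0, "x": 0, "y": 0, "z": 0, "ax": 0, "ay": 0, "az": 0},
  {"fingers": 0, "x": 0, "y": 0, "z": 0, "ax": 0, "ay": 0, "az": 0},
  {"fingers": 0, "x": 0, "y": 0, "z": 0, "ax": 0, "ay": 0, "az": 0},
  {"fingers": 0, "x": 0, "y": 0, "z": 0, "ax": 0, "ay": 0, "az": 0},
  {"fingers": 0, "x": 0, "y": 0, "z": 0, "ax": 0, "ay": 0, "az": 0},
  {"fingers": 0, "x": 0, "y": 0, "z": 0, "ax": 0, "ay": 0, "az": 0},
])

```text
t: 14.9
eef_pos: [0.469, 0.2828, 0.1757]
tool_rot: [0.001, 0.914, 0.405, -0.003]
contact_force: [-7.9, -5.4, 2.3]
gripper_width: -0.001
grasp_force: 4.9
```

```bash
python3 - <<'E'
from fit import *
c=snap("scene","s7"); p=np.load("p.npy")
print(proj(c,np.array([W(p,ballp(0,p[4],b,0)) for b in(.035,.04,.045)])).round(1).tolist())
s=c["pixels"].astype(int).sum(2)[255:285,250:285]
for i,r in enumerate(s): print(255+i,''.join('#' if x<130 else '+' if x<200 else '.' for x in r))
E
```

```text
[[269.1, 266.9], [266.3, 267.4], [263.6, 268.0]]
255 ................++++++...........++
256 ...............+++++++...........++
257 ...............++++++............++
258 ................+++++............++
259 ................+++++++.+++......++
260 ................+++++++++++...+++++
261 ..................+++++++++.++++++.
262 ..................+++++++++++++++..
263 ..................++++++++++.......
264 ...................++++++++........
265 .........++++++....++++++++........
266 ........++..++++....+++++++........
267 .......+++..++++....+++++++........
268 .......+++++++++....+++++++........
269 .......+++++++++....+++++++........
270 .......+++++++++....++++++++.......
271 .......+++++++++....+++++++........
272 ........++++++++....+++++++........
273 .........+++++.......++............
274 ...................................
275 ...................................
276 ...................................
277 ...................................
278 ...................................
279 ...................................
280 ...................................
281 ...................................
282 ...................................
283 ...................................
284 ...................................
```

The bolt stalls at about 9.5 N with the ball at (261.5,269), against (263.6,268) predicted for home, so it is home. Next: lift, move over the ball and press it down.

jog_arm([
  {"fingers": 0, "x": -8, "y": -2, "z": 0, "ax": 0, "ay": 0, "az": 0},
  {"fingers": 0, "x": 0, "y": 0, "z": -25, "ax": 0, "ay": 0, "az": 0},
  {"fingers": 0, "x": 0, "y": 0, "z": -25, "ax": 0, "ay": 0, "az": 0},
  {"fingers": 0, "x": 12, "y": 0, "z": 0, "ax": 0, "ay": 0, "az": 0},
  {"fingers": 0, "x": 13, "y": 0, "z": 0, "ax": 0, "ay": 0, "az": 0},
  {"fingers": 0, "x": 0, "y": 0, "z": 0, "ax": 0, "ay": 0, "az": 0},
  {"fingers": 0, "x": 0, "y": 0, "z": 12, "ax": 0, "ay": 0, "az": 0},
  {"fingers": 0, "x": 0, "y": 0, "z": 6, "ax": 0, "ay": 0, "az": 0},
])

```text
t: 15.75
eef_pos: [0.4802, 0.2979, 0.2063]
tool_rot: [0.0, 0.914, 0.405, -0.001]
contact_force: [0.5, 0.8, -0.5]
gripper_width: 0.0
grasp_force: 0.0
```

jog_arm([
  {"fingers": 0, "x": 0, "y": 0, "z": 3, "ax": 0, "ay": 0, "az": 0},
  {"fingers": 0, "x": 0, "y": 0, "z": 3, "ax": 0, "ay": 0, "az": 0},
  {"fingers": 0, "x": 0, "y": 0, "z": 3, "ax": 0, "ay": 0, "az": 0},
  {"fingers": 0, "x": 0, "y": 0, "z": 3, "ax": 0, "ay": 0, "az": 0},
  {"fingers": 0, "x": 0, "y": 0, "z": 3, "ax": 0, "ay": 0, "az": 0},
  {"fingers": 0, "x": 0, "y": 0, "z": 3, "ax": 0, "ay": 0, "az": 0},
  {"fingers": 0, "x": 0, "y": 0, "z": 3, "ax": 0, "ay": 0, "az": 0},
  {"fingers": 0, "x": 0, "y": 0, "z": 0, "ax": 0, "ay": 0, "az": 0},
])

```text
t: 16.55
eef_pos: [0.4812, 0.2987, 0.1874]
tool_rot: [-0.0, 0.914, 0.405, -0.0]
contact_force: [-0.8, 0.6, 0.3]
gripper_width: -0.003
grasp_force: 0.2
```

jog_arm([
  {"fingers": 0, "x": 0, "y": 0, "z": 3, "ax": 0, "ay": 0, "az": 0},
  {"fingers": 0, "x": 0, "y": 0, "z": 3, "ax": 0, "ay": 0, "az": 0},
  {"fingers": 0, "x": 0, "y": 0, "z": 3, "ax": 0, "ay": 0, "az": 0},
  {"fingers": 0, "x": 0, "y": 0, "z": 3, "ax": 0, "ay": 0, "az": 0},
  {"fingers": 0, "x": 0, "y": 0, "z": 3, "ax": 0, "ay": 0, "az": 0},
  {"fingers": 0, "x": 0, "y": 0, "z": 3, "ax": 0, "ay": 0, "az": 0},
  {"fingers": 0, "x": 0, "y": 0, "z": 3, "ax": 0, "ay": 0, "az": 0},
  {"fingers": 0, "x": 0, "y": 0, "z": 0, "ax": 0, "ay": 0, "az": 0},
])

```text
t: 17.35
eef_pos: [0.4812, 0.2982, 0.1661]
tool_rot: [0.0, 0.914, 0.405, -0.0]
contact_force: [0.4, 0.6, -0.0]
gripper_width: 0.0
grasp_force: 0.0
```

```bash
python3 - <<'E'
from fit import *
c=snap("scene","s8"); p=np.load("p.npy")
print(proj(c,np.array([W(p,ballp(0,p[4],.046,k)) for k in(0,.6,1,1.22)])).round(1).tolist())
s=c["pixels"].astype(int).sum(2)[250:300,245:290]
for i,r in enumerate(s): print(250+i,''.join('#' if x<130 else '+' if x<190 else '.' for x in r))
E
```

```text
[[263.1, 268.1], [264.2, 278.4], [264.0, 282.3], [263.6, 283.1]]
250 ......+++++++++++.......+++..................
251 ......+++.+++++++.......+++..................
252 .......+++++++++++......+++..................
253 .......++++++++++........++..................
254 .......+++++++++++.......++..................
255 .......+++++++++++.......++..................
256 ........++++++++++.......+...................
257 ........++++++++++...........................
258 ........++++++++++...........................
259 ........++++++..............++...............
260 .........++++.............++++...............
261 ..........+++..............+++...............
262 ..........++++++...........++++..............
263 ..........+++++............++++..............
264 ..........+++++.............++...............
265 ..........+++++............++++..............
266 ...........++++++.+++......++++..............
267 ...........++++++++++.....++++...............
268 ............++++++++++.++++++................
269 ............++++++++++++++++.................
270 .............+++++++++...+.....
[... 764 characters left out ...]

286 .............................................
287 .............................................
288 .............................................
289 .............................................
290 .............................................
291 .............................................
292 .............................................
293 .............................................
294 .............................................
295 .............................................
296 .............................................
297 .............................................
298 .............................................
299 .............................................
```

jog_arm([
  {"fingers": 0, "x": 0, "y": 0, "z": 2, "ax": 0, "ay": 0, "az": 0},
  {"fingers": 0, "x": 0, "y": 0, "z": 2, "ax": 0, "ay": 0, "az": 0},
  {"fingers": 0, "x": 0, "y": 0, "z": 2, "ax": 0, "ay": 0, "az": 0},
  {"fingers": 0, "x": 0, "y": 0, "z": 1, "ax": 0, "ay": 0, "az": 0},
  {"fingers": 0, "x": 0, "y": 0, "z": 1, "ax": 0, "ay": 0, "az": 0},
  {"fingers": 0, "x": 0, "y": 0, "z": 0, "ax": 0, "ay": 0, "az": 0},
  {"fingers": 0, "x": 0, "y": 0, "z": 0, "ax": 0, "ay": 0, "az": 0},
  {"fingers": 0, "x": 0, "y": 0, "z": 0, "ax": 0, "ay": 0, "az": 0},
])

```text
t: 18.2
eef_pos: [0.481, 0.2988, 0.1587]
tool_rot: [-0.0, 0.914, 0.405, -0.0]
contact_force: [0.5, -0.6, 1.1]
gripper_width: -0.003
grasp_force: 0.2
```

jog_arm([
  {"fingers": 0, "x": 0, "y": 0, "z": 1, "ax": 0, "ay": 0, "az": 0},
  {"fingers": 0, "x": 0, "y": 0, "z": 1, "ax": 0, "ay": 0, "az": 0},
  {"fingers": 0, "x": 0, "y": 0, "z": 1, "ax": 0, "ay": 0, "az": 0},
  {"fingers": 0, "x": 0, "y": 0, "z": 1, "ax": 0, "ay": 0, "az": 0},
  {"fingers": 0, "x": 0, "y": 0, "z": 0, "ax": 0, "ay": 0, "az": 0},
  {"fingers": 0, "x": 0, "y": 0, "z": 0, "ax": 0, "ay": 0, "az": 0},
  {"fingers": 0, "x": 0, "y": 0, "z": 0, "ax": 0, "ay": 0, "az": 0},
  {"fingers": 0, "x": 0, "y": 0, "z": 0, "ax": 0, "ay": 0, "az": 0},
])

```text
t: 19.0
eef_pos: [0.4811, 0.2987, 0.1547]
tool_rot: [-0.0, 0.914, 0.405, -0.0]
contact_force: [0.2, 0.3, -0.2]
gripper_width: 0.002
grasp_force: 0.2
```

jog_arm([
  {"fingers": 0, "x": 0, "y": 0, "z": 1, "ax": 0, "ay": 0, "az": 0},
  {"fingers": 0, "x": 0, "y": 0, "z": 1, "ax": 0, "ay": 0, "az": 0},
  {"fingers": 0, "x": 0, "y": 0, "z": 0, "ax": 0, "ay": 0, "az": 0},
  {"fingers": 0, "x": 0, "y": 0, "z": 0, "ax": 0, "ay": 0, "az": 0},
  {"fingers": 0, "x": 0, "y": 0, "z": 0, "ax": 0, "ay": 0, "az": 0},
  {"fingers": 0, "x": 0, "y": 0, "z": 0, "ax": 0, "ay": 0, "az": 0},
  {"fingers": 0, "x": 0, "y": 0, "z": 0, "ax": 0, "ay": 0, "az": 0},
  {"fingers": 0, "x": 0, "y": 0, "z": 0, "ax": 0, "ay": 0, "az": 0},
])

```text
t: 19.8
eef_pos: [0.4813, 0.2986, 0.1528]
tool_rot: [0.0, 0.914, 0.405, 0.0]
contact_force: [0.1, -0.6, 2.3]
gripper_width: -0.003
grasp_force: 0.9
```

jog_arm([
  {"fingers": 0, "x": 0, "y": 0, "z": 1, "ax": 0, "ay": 0, "az": 0},
  {"fingers": 0, "x": 0, "y": 0, "z": 1, "ax": 0, "ay": 0, "az": 0},
  {"fingers": 0, "x": 0, "y": 0, "z": 1, "ax": 0, "ay": 0, "az": 0},
  {"fingers": 0, "x": 0, "y": 0, "z": 0, "ax": 0, "ay": 0, "az": 0},
  {"fingers": 0, "x": 0, "y": 0, "z": 0, "ax": 0, "ay": 0, "az": 0},
  {"fingers": 0, "x": 0, "y": 0, "z": 0, "ax": 0, "ay": 0, "az": 0},
  {"fingers": 0, "x": 0, "y": 0, "z": 0, "ax": 0, "ay": 0, "az": 0},
  {"fingers": 0, "x": 0, "y": 0, "z": 0, "ax": 0, "ay": 0, "az": 0},
])

```text
t: 20.6
eef_pos: [0.4818, 0.2988, 0.1514]
tool_rot: [0.0, 0.914, 0.405, 0.001]
contact_force: [-1.7, -3.3, 14.6]
gripper_width: -0.003
grasp_force: 6.6
```

```bash
python3 - <<'E'
from fit import *
c=snap("scene","s9"); p=np.load("p.npy")
s=c["pixels"].astype(int).sum(2)[270:300,245:290]
for i,r in enumerate(s): print(270+i,''.join('#' if x<130 else '+' if x<190 else '.' for x in r))
E
```

```text
270 ..........++++++...........++++..............
271 ..........+++++............++++..............
272 ...........++++............++++..............
273 ...........++++++++++......+++...............
274 .............++++++++..++++++................
275 ............++++++++++++++++.................
276 .............++++++++++.++...................
277 ..............++++++++.......................
278 ..............++++++++.......................
279 ..............++++++++.......................
280 ...............+++++++.......................
281 ...............+++++++.......................
282 ...............+++++++.......................
283 ...............+++++++.......................
284 ...............+++++++.......................
285 ...............+++++.........................
286 .............................................
287 ................##++.........................
288 .............................................
289 .............................................
290 .............................................
291 .............................................
292 .............................................
293 .............................................
294 .............................................
295 .............................................
296 .............................................
297 .............................................
298 .............................................
299 .............................................
```

The knob has stalled on its end stop at 14.6 N, and the ball is where predicted (bottom row about 287). I'll retract.

jog_arm([
  {"fingers": 0, "x": 0, "y": 0, "z": -10, "ax": 0, "ay": 0, "az": 0},
  {"fingers": 0, "x": 0, "y": 0, "z": -30, "ax": 0, "ay": 0, "az": 0},
  {"fingers": 0, "x": 0, "y": -10, "z": -40, "ax": 0, "ay": 0, "az": 0},
  {"fingers": 0, "x": 0, "y": -20, "z": -40, "ax": 0, "ay": 0, "az": 0},
  {"fingers": 0, "x": -40, "y": -10, "z": -10, "ax": 0, "ay": 0, "az": 0},
  {"fingers": 0, "x": -40, "y": 10, "z": 0, "ax": 0, "ay": 0, "az": 0},
  {"fingers": 0, "x": -20, "y": 20, "z": 0, "ax": 0, "ay": 0, "az": 0},
  {"fingers": 0, "x": 0, "y": 0, "z": 0, "ax": 0, "ay": 0, "az": 0},
])

```text
t: 21.45
eef_pos: [0.4065, 0.2274, 0.2796]
tool_rot: [0.001, 0.915, 0.403, -0.0]
contact_force: [1.1, 0.5, -0.3]
gripper_width: 0.004
grasp_force: 0.0
```

```bash
python3 - <<'E'
from h import *
snap("scene","s10")
a=cv2.imread("pics/s10.png")[180:365,150:350]
cv2.imwrite("pics/j10.png",cv2.resize(a,None,fx=3.2,fy=3.2,interpolation=2))
E
```

```text
(no output)
```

View pics/j10.png

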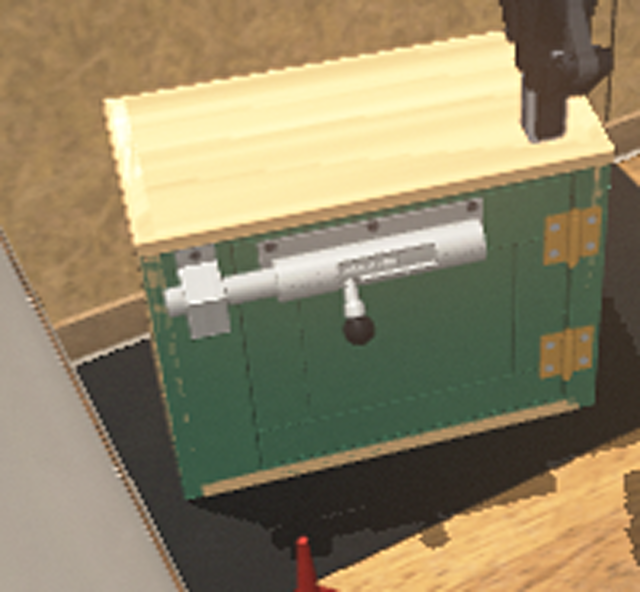

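The door is shut, the rod passes through the keeper (205,290), and the knob is down with the ball at (359,329), which is full-image (262,283) against a predicted (263.6,283).

```bash
python3 -c "
from station import bot
print(bot.hand_in())"
```

```text
the job is handed in; nothing more can be done
None
```

The job is handed in: the last picture shows the door shut, the bolt through the keeper and the knob down in its notch, though the fingers first rode onto the top of the barrel (under 7 N) and I had to lower them and push the door again; I did not re-measure the bystanders.

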